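# Crank the screw lift up to its stop

### The job

Take the loose crank out of its grey holder and seat it fully home in the dark collar of the small screw lift, so that its flange lies flush on the collar; the square drive down inside cannot be seen, so find it by feel with a light touch. Then wind the crank clockwise by its black knob until the platform comes up against its top stop, let go and leave the crank seated. Do not force the crank or the stop, and leave the bottles and the ferrule alone.

Things in the scene. Friction and masses are not known exactly. Their poses are not given: they have to be found in the camera images.
- crank: Loose steel crank, 0.27 to 0.42 kg, stem down. Origin at the centre of its tip's lower face; z up along the stem, x along the arm to the knob. Square tip 20 x 20 mm, sides along x and y, z 0 to 18 mm; round stem 34 mm diameter, coned at z 18 to 24, up to z 58; flange 48 mm diameter, underside at z 58; arm z 64 to 74; red grip block and black knob above.
- crank_flange (a point): Centre of the underside of the crank's flange, on the stem axis, 58 mm above the crank's origin.
- crank_boss (a point): Point on the stem axis in the crank's red grip block, 95 mm above the crank's origin; axes as the crank's. The block is 24 mm along x by 20 mm along y, z 74 to 107 mm; grip it across its 20 mm.
- crank_grip (a point): Point on the axis of the black knob, 55 mm along the arm from the stem axis, 97 mm above the crank's origin. The knob is round, 19 mm diameter, z 75 to 113 mm, and spins freely on its pin, so a gripper holding it need not turn while winding.
- crank_holder: Fixed grey block 66 x 66 x 66 mm, origin at the centre of its underside, with an upright hole of 38 mm diameter. The crank stands in it, flange on the block's top, tip 8 mm up. It is on the machine's top, level with the bench, right (-y) of the filling head, which is up to 0.25 m tall: keep clear of that. The arm points roughly to -y, within 1.2 rad.
- lift_stand: Fixed screw lift. Origin on the drive axis at the bench; z up; gear housing and platform lie towards its -y. Base 90 mm wide (x), y +34 to -165 mm, 10 mm thick; platform 76 x 76 mm centred at y -115, top 65 mm high (lowest) to 90 mm. Turning the drive takes 0.22 N m (about 4 N at the knob) up to a hard stop; keep below 20 N there; it does not run back, nor turn under a light press.
- collar_top (a point): Centre of the mouth of the lift's dark round collar, on the drive axis, 76 mm above the bench; axes as the lift's. Outer diameter 54, bore 36 mm. The crank is home when its flange lies on the collar.
- drive_hole (a point): Centre of the drive's top, on the axis, 42 mm below the collar's top; a square hole 22 mm wide, 22 mm deep. Its angle is hidden and not told (these axes are the lift's); it repeats every 90 degrees and takes the crank's tip only within about 6 degrees. At a wrong angle the crank stops with its flange 16 mm above the collar.
- lift_platform (a joint): Height of the lift's platform (m): 0.0017 to 0.0058 at the start, 0.025 at the top stop; rises 4.8 mm per radian of the crank clockwise seen from above, so 0.64 to 0.77 of a turn is needed.
- bottle_a: gold oval bottle with white top, standing upright, 52 x 26 x 97 mm, loose; origin at the centre of its underside; a bystander on the robot's side of the lift.
- bottle_b: gold oval bottle with white top, standing upright, 52 x 26 x 97 mm, loose; origin at the centre of its underside; a bystander behind the crank's holder.
- ferrule: White round clamp ferrule, 50 mm diameter, 30 mm high, loose; origin at the centre of its underside; a bystander behind the crank's holder.

How it is judged:
On the way, in this order (a step that is already met when the one before it is completed fails the run):
1. the crank's flange lies home on the collar (z of crank_flange in the frame of collar_top between -0.003 and 0.003 m and horizontal distance between crank_flange and collar_top below 0.004 m and angle between crank's own z axis and vertical below 0.08 rad), for 0.2 s.
2. the platform has been wound half way up, the crank still seated (all of step 1 and value of joint lift_platform above 0.0125 m), for 0.05 s.
At the end, for the whole second after the job is handed in: The platform stands at its top stop (height over 23.8 mm of 25 mm), and the crank rests, let go, seated in the collar: flange within 3 mm of the collar's top and 4 mm of its axis, upright within 0.08 rad (all of step 1 and value of joint lift_platform above 0.0238 m and linear speed of crank below 0.02 m/s); the robot touches nothing.
It fails at once if the crank is rammed or forced against the lift (contact force over 110 N) (contact force between crank and lift_stand above 110 N).
It fails at once if the crank's holder is rammed (over 110 N) (contact force between crank and crank_holder above 110 N).
It fails at once if the gold oval bottle on the robot's side of the lift is moved more than 20 mm (distance of bottle_a from where it was at the start of the episode above 0.02 m).
It fails at once if the gold oval bottle behind the crank's holder is moved more than 20 mm (distance of bottle_b from where it was at the start of the episode above 0.02 m).
It fails at once if the ferrule is moved more than 20 mm (distance of ferrule from where it was at the start of the episode above 0.02 m).
It also fails if it takes over 72 s, if anything falls off the work surface, if the arm or the gripper's body presses on something with over 40 N, if the wrist force passes 120 N, or if a joint passes its speed limit or range.

### The arm

A 7-joint arm with a two-finger parallel gripper is mounted at the origin on a cart in front of the work surface, level with it; the furniture and walls round the work are solid. World frame = base frame: x ahead of the robot, y to its left, z up, the work surface at z = 0. Lengths are in m, angles in rad, forces in N, time in s.
With the tool pointing down it reaches from about 0.425 to 0.95 m from the base axis. Payload 16.7 kg.
Tool frame: the origin (TCP) lies midway between the tips of the shut fingers; the grasp point (between the pads) lies 19 mm behind it; z points along the fingers, y is the line along which they close (so a half turn about z gives the same grasp; the last joint's range is limited). The gripper opens to 94 mm and grips with 3 to 60 N. Pads are 16 mm wide; open, the fingers measure 119 mm over their backs; the gripper's body (75 mm by 177 mm) begins 78 mm behind the grasp point.
Start: joints at [0.968, 0.426, 0.074, 1.606, -0.034, 1.111, -0.067], TCP at [0.296, -0.607, 0.205] pointing down, gripper open.
Joint ranges: [-2.85, 2.85], [-0.5, 2.14], [-1.23, 1.37], [0.21, 2.46], [-1.02, 4.16], [0.16, 2.05], [-2.73, 2.73]. Speed limits (rad/s): [1.89, 1.89, 2.39, 2.39, 3.01, 3.01, 3.01].

### API

Orientations are given as [roll, pitch, yaw] about the fixed x, y, z axes, in that order (R = Rz(yaw) Ry(pitch) Rx(roll)).
In Python, from workcell import arm gives the robot as it stands.
- The arm moves only by the tool servo_tool, never from a script. Its argument "commands" is a list of rows, each a list of 7 numbers: the shift along the world's x, y, z in cm, then the turn, a rotation vector about the world's x, y, z in degrees, then the opening, from 0 (shut) to 1 (fully open). A call has exactly 10 rows; each row shifts and turns the commanded pose from where the row before left it; what a row does not reach is not made up. A row lasts 1/10 s, in which the tool goes at most 50 mm and 8.59 degrees, less where a joint would pass 70% of its speed; a pose out of reach is approached as far as the arm can. A call is refused whole if a number of a shift passes 5 or a number of a turn 8.59, either way. A call with a gripper value outside its range is refused whole. The fingers move at their own pace and stop on an object; "force" is the grip in N (left out, the last holds). Time passes only in rows, so rows that do not move let the fingers close, or fill a call up. It gives the time, the measured TCP pose, the force, the opening and the grip force at its end, in the units of the state.
- arm.state(): the state, without advancing time (a new reading comes with each control period).
- arm.capture(name): name is "side" or "top"; returns a dict with "img" (400x640x3 uint8, blue, green, red), "vertical_fov" (degrees; the focal length in pixels is half the picture's height over the tangent of half this angle, whatever the lens; pixels are square), "cx", "cy" (the principal point, pixels), "dist_coeffs" ([k1, k2, p1, p2, k3] as OpenCV has them; the pictures are not rectified), "rvec" (rotation vector, rad) and "tvec" (3), from world to camera coordinates, as OpenCV has them. Camera axes: x right, y down, z forward; pixel columns grow to the right and rows downward; lengths in m; the calibration is good to about 2 mm. A picture is of the moment at which its call begins. There is no depth.
- arm.job_done(): hands the job in; it is judged then, once.
Trained networks look in the newest picture that a camera, given by its name, has taken for a name from the list of things; names that differ only in an ending like _2 or _b are one class to them, and where a whole thing is asked for, a point or a joint stands for the part that bears it (a point fixed in the world has none). Each returns a list of dicts, best first, with "conf" (0 to 1); they miss things now and then, are a little off and sometimes report something else, mostly with a low value. They report only what shows in the picture. A call takes as long as a camera call.
- arm.masks_of(camera, label): "mask" (400x640 bool, what is visible of it) and "location" ([row, column] in pixels, amid what is visible of it).
The state is a dict: "t": time; "qpos": joint angles; "dq": joint speeds; "joint_torque": joint torques, N m; "ee_pos": TCP position; "tool_rot": TCP orientation; "ft_force": force on the tool from outside, world axes, zero at the start; "wrist_torque": the same for the moment, N m; "finger_gap": finger opening in m; "finger_force": force on a finger pad.
Only numpy, scipy, OpenCV 4.12 (cv2) and the standard library are available. Lean on these libraries where they do the work, as an engineer would, in place of code of your own. Each camera call takes 0.05 s, during which the arm holds its last target. There are 200 camera calls.

## Working session

There is one attempt and no reset: what is moved stays moved. The work goes in short steps, Python scripts to look and compute and a tool call to move; the robot and the scene stay as the last step left them, time stands still between calls to the robot, and variables do not carry over. Pictures are saved under pics/ and viewed, at most 10 in all, crops included, and the job is handed in when it is done.

Besides the shell and the picture viewer there is one more tool, called after "Emit:" by a JSON object that holds its "fn" and its "kwargs", one argument or row to a line. servo_tool: Moves the arm, as the interface text tells. Its arguments: {"type":"object","properties":{"commands":{"type":"array","items":{"type":"array","items":{"type":"number"}}},"force":{"type":"number"}},"required":["commands"]}

```bash
mkdir -p pics; cat > h.py <<'E'
from workcell import arm
import numpy as np, cv2
def cam(c):
    f=c["img"].shape[0]/2/np.tan(np.radians(c["vertical_fov"])/2)
    return np.array([[f,0,c["cx"]],[0,f,c["cy"]],[0,0,1]]),np.array(c["dist_coeffs"],float),np.array(c["rvec"],float),np.array(c["tvec"],float)
def ray(c,uv):
    K,d,r,t=cam(c);R=cv2.Rodrigues(r)[0]
    p=cv2.undistortPoints(np.array(uv,float).reshape(1,1,2),K,d)[0,0]
    return -R.T@t,R.T@np.array([p[0],p[1],1])
def atz(c,uv,z):
    o,v=ray(c,uv);return o+v*(z-o[2])/v[2]
def proj(c,P):
    K,d,r,t=cam(c);return cv2.projectPoints(np.array(P,float).reshape(-1,1,3),r,t,K,d)[0][:,0]
def tri(c1,u1,c2,u2):
    a,v=ray(c1,u1);b,w=ray(c2,u2);v=v/np.linalg.norm(v);w=w/np.linalg.norm(w)
    s=np.linalg.lstsq(np.c_[v,-w],b-a,rcond=None)[0];p,q=a+s[0]*v,b+s[1]*w
    return (p+q)/2,np.linalg.norm(p-q)
E
python3 - <<'E'
from h import *
s=arm.state();print({k:np.round(v,3) for k,v in s.items()})
for n in("side","top"):
    c=arm.capture(n);cv2.imwrite(f"pics/{n}0.png",c["img"]);print(n,ray(c,(320,200)))
    for l in("crank","crank_boss","crank_grip","crank_holder","lift_stand","collar_top","lift_platform","bottle_a","ferrule"):
        try:
            for m in arm.masks_of(n,l)[:3]:print(l,round(m["conf"],2),np.round(m["location"]),m["mask"].sum())
        except Exception as e:print(l,e)
E
```

```text
{'t': np.float64(0.0), 'qpos': array([ 0.967,  0.427,  0.074,  1.607, -0.034,  1.111, -0.067]), 'dq': array([ 0.001,  0.   , -0.001, -0.001,  0.001, -0.001, -0.001]), 'joint_torque': array([-1.0000e-03, -9.3581e+01,  3.6670e+00, -4.5420e+01, -4.9000e-02,
        2.0000e-02,  0.0000e+00]), 'ee_pos': array([ 0.296, -0.606,  0.205]), 'tool_rot': array([-3.14 ,  0.   ,  0.454]), 'ft_force': array([ 0.095, -0.506, -1.025]), 'wrist_torque': array([-0.028,  0.009,  0.057]), 'finger_force': np.float64(0.0), 'finger_gap': np.float64(0.094)}
side (array([ 0.31010821, -1.3903465 ,  0.62603184]), array([ 0.14188355,  0.8876658 , -0.43810428]))
crank_boss 0.73 [174. 311.] 355
crank_holder 0.67 [194. 306.] 656
lift_stand 0.77 [263. 339.] 2881
lift_stand 0.56 [238. 269.] 539
collar_top 0.73 [268. 338.] 2992
lift_platform 0.71 [262. 330.] 906
bottle_a 0.64 [184. 356.] 406
bottle_a 0.63 [239. 267.] 507
ferrule 0.75 [184. 344.] 208
top (array([ 0.35122688, -0.30422334,  1.01418154]), array([ 0.14115218,  0.03878282, -0.98929719]))
crank 0.68 [205. 254.] 698
crank_boss 0.76 [203. 255.] 654
crank_holder 0.81 [218. 256.] 585
lift_stand 0.61 [203. 426.] 4141
lift_stand 0.36 [204. 254.] 641
collar_top 0.89 [204. 428.] 4102
lift_platform 0.57 [210. 454.] 1450
lift_platform 0.17 [202. 428.] 4179
bottle_a 0.7 [140. 256.] 413
bottle_a 0.52 [266. 377.] 299
ferrule 0.64 [159. 229.] 311
```

```bash
python3 - <<'E'
import cv2
a=cv2.imread("pics/top0.png")[110:300,200:520];cv2.imwrite("pics/t1.png",cv2.resize(a,None,fx=2.5,fy=2.5,interpolation=cv2.INTER_CUBIC))
a=cv2.imread("pics/side0.png")[130:330,210:450];cv2.imwrite("pics/s1.png",cv2.resize(a,None,fx=3,fy=3,interpolation=cv2.INTER_CUBIC))
E
```

```text
(no output)
```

View pics/t1.png

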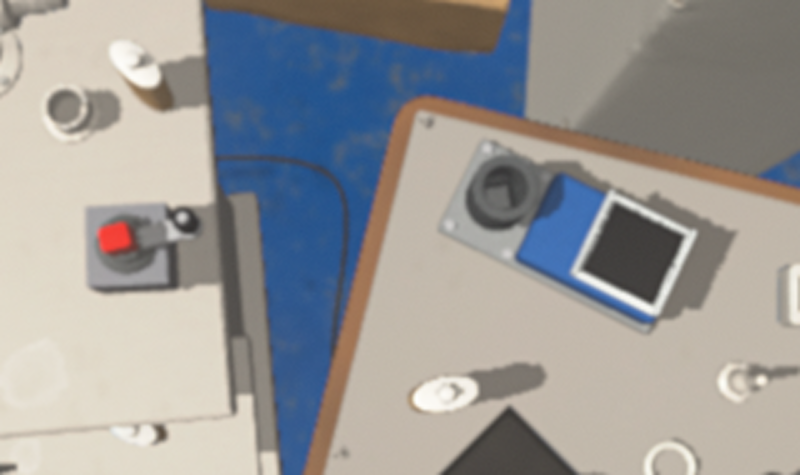

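View pics/s1.png

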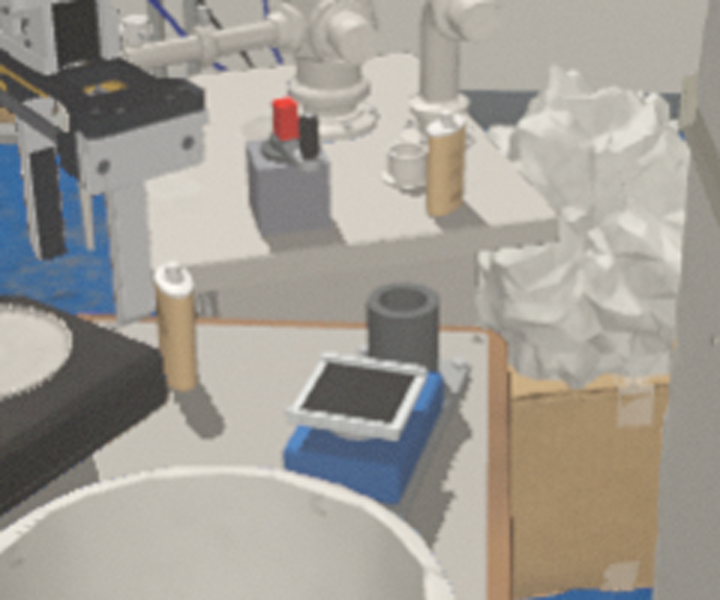

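The top view shows the red block at about full-frame (246,205), the knob at (273,198) and the collar mouth at (401,185). The side view has the red block at (305,168), the knob top at (313,169) and the mouth at (344,230). The next step is to refine these by colour.

```bash
cat > m.py <<'E'
from h import *
from scipy.optimize import least_squares
def redmask(im,box):
    h=cv2.cvtColor(im,cv2.COLOR_BGR2HSV).astype(int);m=((h[...,0]<10)|(h[...,0]>172))&(h[...,1]>150)&(h[...,2]>60)
    o=np.zeros_like(m);r0,r1,c0,c1=box;o[r0:r1,c0:c1]=m[r0:r1,c0:c1];return o
def sil(c,P):
    h=cv2.convexHull(proj(c,P).astype(np.float32))[:,0];m=cv2.moments(h);return np.array([m["m10"]/m["m00"],m["m01"]/m["m00"]])
def block(x,y,yaw,z0):
    R=np.array([[np.cos(yaw),-np.sin(yaw)],[np.sin(yaw),np.cos(yaw)]])
    return [np.r_[R@[a,b]+[x,y],z] for a in(-.012,.012) for b in(-.01,.01) for z in(z0+.074,z0+.107)]
def knob(x,y,yaw,z0):
    k=np.array([x,y])+.055*np.array([np.cos(yaw),np.sin(yaw)])
    return [np.r_[k+.0095*np.array([np.cos(t),np.sin(t)]),z] for t in np.arange(0,6.28,.3) for z in(z0+.075,z0+.113)]
E
python3 - <<'E'
from m import *
C={n:arm.capture(n) for n in("top","side")}
boxes={"top":(185,220,230,265),"side":(155,185,295,315)}
cen={}
for n in C:
    ys,xs=np.nonzero(redmask(C[n]["img"],boxes[n]));cen[n]=np.array([xs.mean(),ys.mean()]);print(n,cen[n],len(xs))
    g=C[n]["img"].max(2)
    b={"top":(188,206,262,284),"side":(164,190,306,322)}[n]
    sub=g[b[0]:b[1],b[2]:b[3]]<60;ys,xs=np.nonzero(sub);print("knob",n,xs.mean()+b[2],ys.mean()+b[0],len(xs))
    cen[n+"k"]=np.array([xs.mean()+b[2],ys.mean()+b[0]])
f=lambda p:np.r_[sil(C["top"],block(*p,.008))-cen["top"],sil(C["side"],block(*p,.008))-cen["side"],(sil(C["top"],knob(*p,.008))-cen["topk"])*.7]
r=least_squares(f,[.3,-.3,-1.5],x_scale=[.1,.1,1]);print("crank",r.x,np.round(r.fun,2))
print("topk at z",atz(C["top"],(272.8,198),.121),"sidek",atz(C["side"],(313,169.3),.121))
for n,u in(("top",(400.8,185.2)),("side",(344.3,229.7))):print("collar",n,atz(C[n],u,.076))
print(tri(C["top"],(400.8,185.2),C["side"],(344.3,229.7)))
# other things
for n,u in(("bottle_a",(378,267.6)),("bottle_b",(254,135)),("ferr",(227,154))):print(n,atz(C["top"],u,.09))
for n in C:
  im=C[n]["img"].copy()
  big=cv2.resize(im,None,fx=6,fy=6,interpolation=cv2.INTER_CUBIC)
  x0=C[n]
  p=r.x
  P=block(*p,.008)+knob(*p,.008)
  for q in proj(C[n],P):cv2.circle(big,tuple(int(v) for v in (q+.5)*6),2,(0,255,0),-1)
  cpos=tri(C["top"],(400.8,185.2),C["side"],(344.3,229.7))[0]
  for R in(.018,.027):
    for q in proj(C[n],[[cpos[0]+R*np.cos(t),cpos[1]+R*np.sin(t),.076] for t in np.arange(0,6.28,.2)]):cv2.circle(big,tuple(int(v) for v in (q+.5)*6),2,(0,255,255),-1)
  def crop(cx,cy,w=33,h=45):return big[int((cy-h)*6):int((cy+h)*6),int((cx-w)*6):int((cx+w)*6)]
  a=crop(*{"top":(255,205),"side":(307,180)}[n]);b=crop(*{"top":(405,190),"side":(344,235)}[n])
  cv2.imwrite(f"pics/chk_{n}.png",np.hstack([a,b]))
E
```

```text
top [245.7704918 204.7295082] 122
knob top 276.14285714285717 199.64285714285714 14
side [304.91566265 168.95180723] 83
knob side nan nan 0
crank [ 0.47798535 -0.1237995  -1.65406552] [ 0.38 -2.16  1.67 -0.36 -1.69  3.32]
topk at z [ 0.48338642 -0.17910047  0.121     ] sidek [ 0.48630247 -0.18622629  0.121     ]
collar top [ 0.51340373 -0.42912102  0.076     ]
collar side [ 0.51528458 -0.43303482  0.076     ]
(array([ 0.51490768, -0.42955062,  0.07386004]), np.float64(0.002247420938283019))
bottle_a [ 0.3506164  -0.37913545  0.09      ]
bottle_b [ 0.61694055 -0.13512522  0.09      ]
ferr [ 0.57839341 -0.0810355   0.09      ]<stdin>:9: RuntimeWarning: Mean of empty slice.
  ret = ret.dtype.type(ret / rcount)
<stdin>:10: RuntimeWarning: Mean of empty slice.
```

View pics/chk_top.png

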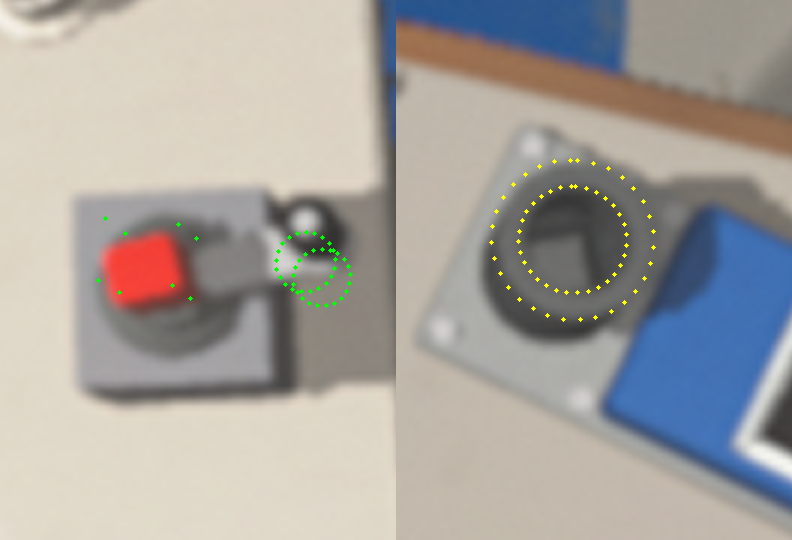

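View pics/chk_side.png

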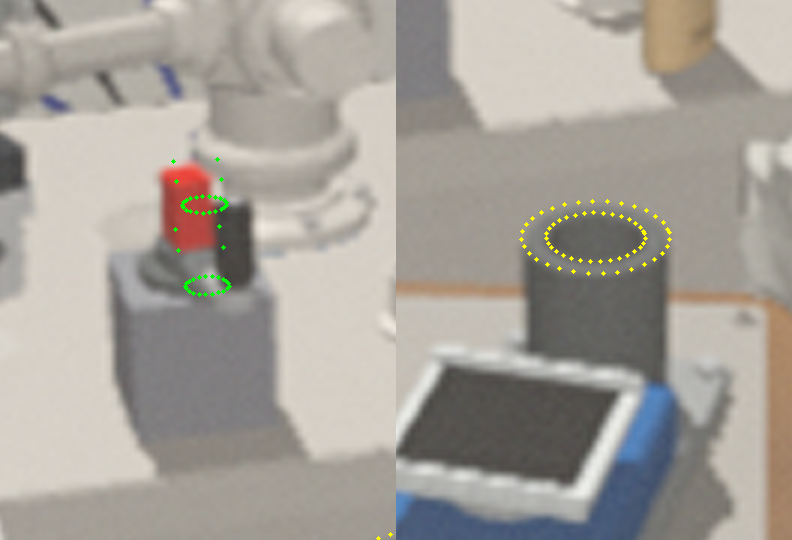

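```bash
python3 - <<'E'
from m import *
C={n:arm.capture(n) for n in("top","side")}
u={"top":np.array([245.77,204.73]),"side":np.array([304.92,168.95])}
kt=np.array([273.2,196.9]);ks=np.array([313.2,176])
def f(p,v=0):
    yaw=p[2];k=[p[0]+.055*np.cos(yaw),p[1]+.055*np.sin(yaw),.121]
    s=sil(C["side"],knob(*p,.008))-ks
    return np.r_[sil(C["top"],block(*p,.008))-u["top"],(sil(C["side"],block(*p,.008))-u["side"])*[.3,.6],proj(C["top"],[k])[0]-kt,s[0]*.7,s[1]*.5]
r=least_squares(f,[.48,-.13,-1.5],x_scale=[.01,.01,.1]);print(r.x,np.round(r.fun,2))
print("red top only",atz(C["top"],u["top"],.110),atz(C["top"],kt,.121))
print(ray(C["side"],(305,168))[0])
# holder top corners in top view, and yaw
for q in((77,197),(268,190),(275,376),(80,386)):print(atz(C["top"],(q[0]/6+222-.5,q[1]/6+160-.5),.066).round(4))
# collar fit: outer rim/bore in top (crop 372,145)
for q in((490,247),(655,230),(572,163)):print("col",atz(C["top"],(q[0]/6-66+372-.5,q[1]/6+145-.5),.076).round(4))
E
```

```text
[ 0.47460794 -0.12487701 -1.37265563] [ 0.88 -0.43  0.14 -0.07 -0.55  0.04 -0.55 -0.5 ]
red top only [ 0.47238096 -0.12514134  0.11      ] [ 0.48550092 -0.17984619  0.121     ]
[ 0.31010821 -1.3903465   0.62603184]
[ 0.504  -0.0924  0.066 ]
[ 0.5057 -0.1577  0.066 ]
[ 0.4425 -0.1608  0.066 ]
[ 0.4396 -0.0948  0.066 ]
col [ 0.5127 -0.4019  0.076 ]
col [ 0.5179 -0.457   0.076 ]
col [ 0.541 -0.43   0.076]
```

```bash
python3 - <<'E'
from m import *
C=arm.capture("side")
for q in((330,115),(310,115),(370,125),(440,110)):print(q,atz(C,(q[0]/3+210,q[1]/3+130),0).round(3))
T=arm.capture("top")
for q in((0,20),(60,10),(20,80)):print(q,atz(T,(q[0]/2.5+200,q[1]/2.5+110),0.02).round(3))
E
```

```text
(330, 115) [0.552 0.105 0.   ]
(310, 115) [0.531 0.11  0.   ]
(370, 125) [0.588 0.069 0.   ]
(440, 110) [0.669 0.093 0.   ]
(0, 20) [ 0.678 -0.002  0.02 ]
(60, 10) [ 0.686 -0.055  0.02 ]
(20, 80) [ 0.623 -0.021  0.02 ]
```

Emit:
{"fn": "servo_tool", "kwargs": {
  "commands": [
    [1.8,4.8,1,0,0,8,1],
    [1.8,4.8,1,0,0,8,1],
    [1.8,4.8,1,0,0,8,1],
    [1.8,4.8,0,0,0,8,1],
    [1.8,4.8,0,0,0,8,1],
    [1.8,4.8,0,0,0,8,1],
    [1.8,4.8,0,0,0,8,1],
    [1.8,4.8,0,0,0,8,1],
    [1.8,4.8,0,0,0,8,1],
    [1.5,4.8,0,0,0,5,1]
  ]
}}

```text
t: 2.3
ee_pos: [0.4683, -0.1384, 0.2346]
tool_rot: [3.141, 0.001, 1.803]
ft_force: [1.2, -0.4, -0.6]
finger_gap: 0.0941
finger_force: 0.0
```

Emit:
{"fn": "servo_tool", "kwargs": {
  "commands": [
    [0.5,1.3,-1,0,0,0,1],
    [0,0,-2,0,0,0,0.7],
    [0,0,-2,0,0,0,0.6],
    [0,0,-2,0,0,0,0.6],
    [0,0,-2,0,0,0,0.6],
    [0,0,-2,0,0,0,0.6],
    [0,0,-1,0,0,0,0.6],
    [0,0,0,0,0,0,0.6],
    [0,0,0,0,0,0,0.6],
    [0,0,0,0,0,0,0.6]
  ]
}}

```text
t: 3.3
ee_pos: [0.4734, -0.1273, 0.1151]
tool_rot: [3.14, 0.001, 1.798]
ft_force: [-1.1, -0.4, -1.0]
finger_gap: 0.0562
finger_force: 0.0
```

```bash
python3 - <<'E'
from m import *
ims=[]
for n,b in(("top",(170,240,215,305)),("side",(130,200,260,350))):
    c=arm.capture(n);ims.append(cv2.resize(c["img"][b[0]:b[1],b[2]:b[3]],(540,420) if 0 else None,fx=6 if n=="top" else 6,fy=6,interpolation=cv2.INTER_CUBIC)[:, :400] if 0 else cv2.resize(c["img"][b[0]:b[1],b[2]:b[3]],(400,311),interpolation=cv2.INTER_CUBIC))
cv2.imwrite("pics/g1.png",np.hstack(ims));print(arm.state()["ee_pos"])
E
```

```text
[ 0.47329276 -0.12735647  0.11499113]
```

View pics/g1.png

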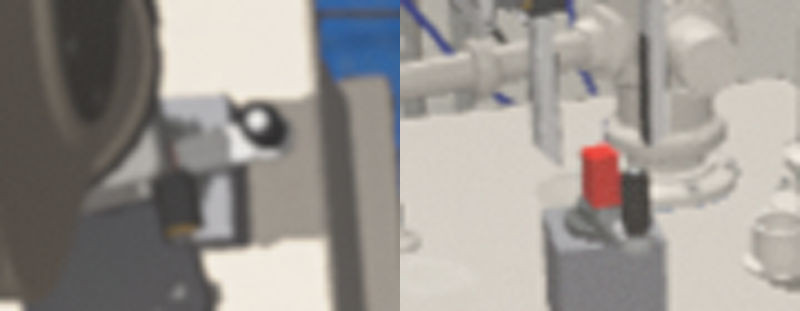

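The side view shows the fingertips straddling the red block (tips at crop columns 548 and 650, block at 601), so it is centred. I'll go down and close.

Emit:
{"fn": "servo_tool", "kwargs": {
  "commands": [
    [0,0.2,-1.4,0,0,0,0.6],
    [0,0,-1.4,0,0,0,0.6],
    [0,0,0,0,0,0,0.5],
    [0,0,0,0,0,0,0.3],
    [0,0,0,0,0,0,0.15],
    [0,0,0,0,0,0,0.1],
    [0,0,0,0,0,0,0],
    [0,0,0,0,0,0,0],
    [0,0,0,0,0,0,0],
    [0,0,0,0,0,0,0]
  ],
  "force": 40
}}

```text
t: 4.4
ee_pos: [0.4732, -0.1252, 0.0865]
tool_rot: [3.141, 0.0, 1.798]
ft_force: [-0.3, -0.3, 5.0]
finger_gap: 0.0194
finger_force: 40.0
```

Emit:
{"fn": "servo_tool", "kwargs": {
  "commands": [
    [0,0,0.5,0,0,0,0],
    [0,0,1,0,0,0,0],
    [0,0,1.5,0,0,0,0],
    [0,0,2,0,0,0,0],
    [0,0,2,0,0,0,0],
    [0,0,2,0,0,0,0],
    [0,-1,1,0,0,0,0],
    [0.5,-3,0,0,0,0,0],
    [0.5,-4,0,0,0,0,0],
    [0.5,-4,0,0,0,0,0]
  ]
}}

```text
t: 5.4
ee_pos: [0.4874, -0.2472, 0.1864]
tool_rot: [-3.141, 0.0, 1.798]
ft_force: [0.7, 1.0, -3.6]
finger_gap: 0.0197
finger_force: 40.0
```

Emit:
{"fn": "servo_tool", "kwargs": {
  "commands": [
    [0.5,-4,0,0,0,0,0],
    [0.5,-4,0,0,0,0,0],
    [0.5,-4,0,0,0,0,0],
    [0.5,-3,0,0,0,0,0],
    [0.6,-2,0,0,0,0,0],
    [0,-1.5,0,0,0,0,0],
    [0,0,0,0,0,0,0],
    [0,0,0,0,0,0,0],
    [0,0,0,0,0,0,0],
    [0,0,0,0,0,0,0]
  ]
}}

```text
t: 6.4
ee_pos: [0.514, -0.4292, 0.1865]
tool_rot: [3.141, -0.0, 1.799]
ft_force: [-1.0, -1.5, -3.0]
finger_gap: 0.0197
finger_force: 40.0
```

```bash
python3 - <<'E'
from m import *
s=arm.state();print(s["ee_pos"],s["tool_rot"],s["ft_force"],s["wrist_torque"],s["qpos"])
ims=[]
for n,b in(("top",(150,220,360,450)),("side",(165,265,290,390))):
    c=arm.capture(n);cv2.imwrite(f"pics/full_{n}2.png",c["img"])
    big=cv2.resize(c["img"],None,fx=4.5,fy=4.5,interpolation=cv2.INTER_CUBIC)
    e=s["ee_pos"]
    z0=e[2]-.079 # crank origin
    P=[[e[0],e[1],z0],[e[0],e[1],z0+.058]]+[[.5145+.018*np.cos(t),-.4305+.018*np.sin(t),.076] for t in np.arange(0,6.28,.3)]
    for q in proj(c,P):cv2.circle(big,tuple(int(v) for v in (q+.5)*4.5),2,(0,255,0),-1)
    ims.append(cv2.resize(big[int(b[0]*4.5):int(b[1]*4.5),int(b[2]*4.5):int(b[3]*4.5)],(400,311) if n=="top" else (400,400)))
cv2.imwrite("pics/g2.png",np.hstack([cv2.copyMakeBorder(ims[0],0,89,0,0,cv2.BORDER_CONSTANT),ims[1]]))
E
```

```text
[ 0.51398333 -0.42922629  0.18645185] [ 3.14145144e+00 -6.16012638e-05  1.79880810e+00] [-1.03252136 -1.46455295 -3.03010531] [ 0.01315758 -0.11170948  0.04277259] [ 0.78563437  0.44575639 -0.2525328   1.62207512  0.12169019  1.089169
  0.72831152]
```

View pics/g2.png

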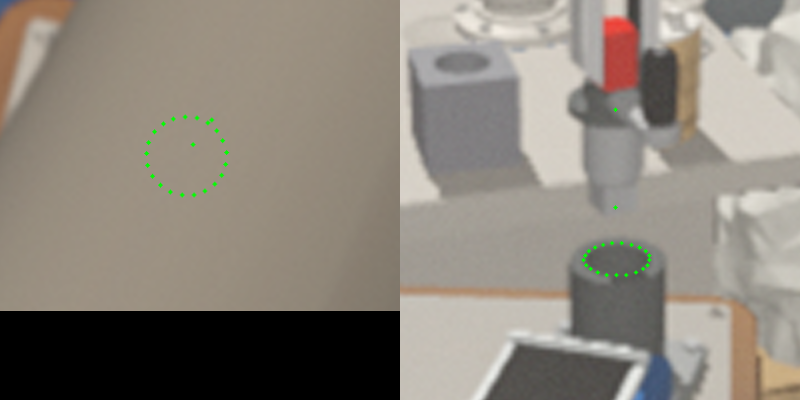

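Side view: the crank hangs upright with its tip at crop (613,211), about 1 mm to the left of the collar axis at (617,260). I'll correct that and lower it.

Emit:
{"fn": "servo_tool", "kwargs": {
  "commands": [
    [0.15,-0.1,-1,0,0,0,0],
    [0,0,-1,0,0,0,0],
    [0,0,-1,0,0,0,0],
    [0,0,-0.8,0,0,0,0],
    [0,0,-0.6,0,0,0,0],
    [0,0,-0.5,0,0,0,0],
    [0,0,0,0,0,0,0],
    [0,0,0,0,0,0,0],
    [0,0,0,0,0,0,0],
    [0,0,0,0,0,0,0]
  ]
}}

```text
t: 7.5
ee_pos: [0.5155, -0.4313, 0.1376]
tool_rot: [3.141, 0.0, 1.798]
ft_force: [1.0, -0.1, -2.4]
finger_gap: 0.0196
finger_force: 40.0
```

```bash
cat > st.py <<'E'
from h import *
s=arm.state()
for k in("t","ee_pos","tool_rot","ft_force","wrist_torque","finger_gap"):print(k,np.round(s[k],4))
E
python3 st.py
```

```text
t 7.5
ee_pos [ 0.5155 -0.4313  0.1376]
tool_rot [3.1413e+00 4.0000e-04 1.7976e+00]
ft_force [ 0.9902 -0.0805 -2.4283]
wrist_torque [-0.034  -0.076   0.0051]
finger_gap 0.0196
```

Emit:
{"fn": "servo_tool", "kwargs": {
  "commands": [
    [0,0,-0.2,0,0,0,0],
    [0,0,-0.2,0,0,0,0],
    [0,0,-0.2,0,0,0,0],
    [0,0,-0.2,0,0,0,0],
    [0,0,-0.2,0,0,0,0],
    [0,0,-0.1,0,0,0,0],
    [0,0,0,0,0,0,0],
    [0,0,0,0,0,0,0],
    [0,0,0,0,0,0,0],
    [0,0,0,0,0,0,0]
  ]
}}

```text
t: 8.5
ee_pos: [0.5153, -0.4312, 0.1263]
tool_rot: [3.142, 0.0, 1.798]
ft_force: [-0.4, -0.3, -2.4]
finger_gap: 0.0198
finger_force: 40.0
```

Emit:
{"fn": "servo_tool", "kwargs": {
  "commands": [
    [0,0,-0.2,0,0,0,0],
    [0,0,-0.2,0,0,0,0],
    [0,0,-0.2,0,0,0,0],
    [0,0,-0.2,0,0,0,0],
    [0,0,-0.2,0,0,0,0],
    [0,0,-0.2,0,0,0,0],
    [0,0,-0.1,0,0,0,0],
    [0,0,-0.1,0,0,0,0],
    [0,0,0,0,0,0,0],
    [0,0,0,0,0,0,0]
  ]
}}

```text
t: 9.5
ee_pos: [0.5154, -0.4312, 0.1122]
tool_rot: [3.141, 0.0, 1.798]
ft_force: [0.4, 0.3, -3.6]
finger_gap: 0.0198
finger_force: 40.0
```

Emit:
{"fn": "servo_tool", "kwargs": {
  "commands": [
    [0,0,-0.05,0,0,0,0],
    [0,0,-0.05,0,0,0,0],
    [0,0,-0.05,0,0,0,0],
    [0,0,-0.05,0,0,0,0],
    [0,0,0,0,0,0,0],
    [0,0,0,0,0,0,0],
    [0,0,0,0,0,0,0],
    [0,0,0,0,0,0,0],
    [0,0,0,0,0,0,0],
    [0,0,0,0,0,0,0]
  ]
}}

```text
t: 10.5
ee_pos: [0.5154, -0.4312, 0.1102]
tool_rot: [3.141, 0.0, 1.798]
ft_force: [3.1, -0.2, -2.6]
finger_gap: 0.0195
finger_force: 40.0
```

Emit:
{"fn": "servo_tool", "kwargs": {
  "commands": [
    [0,0,-0.05,0,0,0,0],
    [0,0,-0.05,0,0,0,0],
    [0,0,-0.05,0,0,0,0],
    [0,0,-0.05,0,0,0,0],
    [0,0,0,0,0,0,0],
    [0,0,0,0,0,0,0],
    [0,0,0,0,0,0,0],
    [0,0,0,0,0,0,0],
    [0,0,0,0,0,0,0],
    [0,0,0,0,0,0,0]
  ]
}}

```text
t: 11.5
ee_pos: [0.5154, -0.4312, 0.1082]
tool_rot: [3.142, -0.0, 1.798]
ft_force: [4.0, -0.3, -2.0]
finger_gap: 0.0198
finger_force: 40.0
```

```bash
python3 st.py
```

```text
t 11.5
ee_pos [ 0.5154 -0.4312  0.1082]
tool_rot [ 3.1416 -0.      1.7977]
ft_force [ 3.9507 -0.2748 -1.9637]
wrist_torque [-0.144  -1.2603 -0.056 ]
finger_gap 0.0198
```

Emit:
{"fn": "servo_tool", "kwargs": {
  "commands": [
    [0.05,0,0,0,0,0,0],
    [0,0,-0.05,0,0,0,0],
    [0.03,0,-0.05,0,0,0,0],
    [0,0,-0.05,0,0,0,0],
    [0,0,-0.05,0,0,0,0],
    [0,0,-0.05,0,0,0,0],
    [0,0,-0.05,0,0,0,0],
    [0,0,0,0,0,0,0],
    [0,0,0,0,0,0,0],
    [0,0,0,0,0,0,0]
  ]
}}

```text
t: 12.5
ee_pos: [0.516, -0.4312, 0.1051]
tool_rot: [-3.141, -0.0, 1.798]
ft_force: [0.2, -0.6, -3.5]
finger_gap: 0.0194
finger_force: 40.0
```

```bash
python3 st.py
```

```text
t 12.5
ee_pos [ 0.516  -0.4312  0.1051]
tool_rot [-3.1413e+00 -2.0000e-04  1.7976e+00]
ft_force [ 0.2254 -0.6493 -3.5074]
wrist_torque [-0.2462 -0.0375 -0.0213]
finger_gap 0.0194
```

Emit:
{"fn": "servo_tool", "kwargs": {
  "commands": [
    [0,0,-0.1,0,0,0,0],
    [0,0,-0.1,0,0,0,0],
    [0,0,-0.1,0,0,0,0],
    [0,0,-0.1,0,0,0,0],
    [0,0,-0.1,0,0,0,0],
    [0,0,-0.1,0,0,0,0],
    [0,0,-0.05,0,0,0,0],
    [0,0,0,0,0,0,0],
    [0,0,0,0,0,0,0],
    [0,0,0,0,0,0,0]
  ]
}}

```text
t: 13.5
ee_pos: [0.5161, -0.4312, 0.0987]
tool_rot: [-3.141, -0.0, 1.798]
ft_force: [-1.2, -0.0, -2.9]
finger_gap: 0.0198
finger_force: 40.0
```

Emit:
{"fn": "servo_tool", "kwargs": {
  "commands": [
    [0,0,-0.05,0,0,0,0],
    [0,0,-0.05,0,0,0,0],
    [0,0,-0.05,0,0,0,0],
    [0,0,-0.03,0,0,0,0],
    [0,0,-0.03,0,0,0,0],
    [0,0,0,0,0,0,0],
    [0,0,0,0,0,0,0],
    [0,0,0,0,0,0,0],
    [0,0,0,0,0,0,0],
    [0,0,0,0,0,0,0]
  ]
}}

```text
t: 14.5
ee_pos: [0.5161, -0.4312, 0.0966]
tool_rot: [-3.142, -0.0, 1.798]
ft_force: [0.0, 0.1, -0.5]
finger_gap: 0.0196
finger_force: 40.0
```

Emit:
{"fn": "servo_tool", "kwargs": {
  "commands": [
    [0,0,0,0,0,0,0.3],
    [0,0,0,0,0,0,0.5],
    [0,0,0,0,0,0,0.6],
    [0,0,0,0,0,0,0.6],
    [0,0,0.5,0,0,0,0.6],
    [0,0,1.5,0,0,0,0.6],
    [0,0,2,0,0,0,0.6],
    [0,0,1.5,0,0,0,0.6],
    [0,0,0.5,0,0,0,0.6],
    [0,0,0,0,0,0,0.6]
  ]
}}

```text
t: 15.5
ee_pos: [0.5165, -0.4315, 0.1577]
tool_rot: [3.141, 0.001, 1.798]
ft_force: [-1.0, -0.1, -0.3]
finger_gap: 0.0567
finger_force: 0.0
```

```bash
python3 - <<'E'
from m import *
s=arm.state();print(s["ee_pos"],s["finger_gap"],s["ft_force"])
c=arm.capture("side")
big=cv2.resize(c["img"],None,fx=5,fy=5,interpolation=cv2.INTER_CUBIC)
x,y,yaw=.516,-.4312,-1.344
P=block(x,y,yaw,.018)+knob(x,y,yaw,.018)+[[x+.024*np.cos(t),y+.024*np.sin(t),.076] for t in np.arange(0,6.28,.3)]
for q in proj(c,P):cv2.circle(big,tuple(int(v) for v in (q+.5)*5),2,(0,255,0),-1)
cv2.imwrite("pics/g3.png",big[165*5:280*5,280*5:400*5])
E
```

```text
[ 0.51648387 -0.43148268  0.15773652] 0.056658450935129584 [-0.98140422 -0.08967137 -0.30251509]
```

View pics/g3.png

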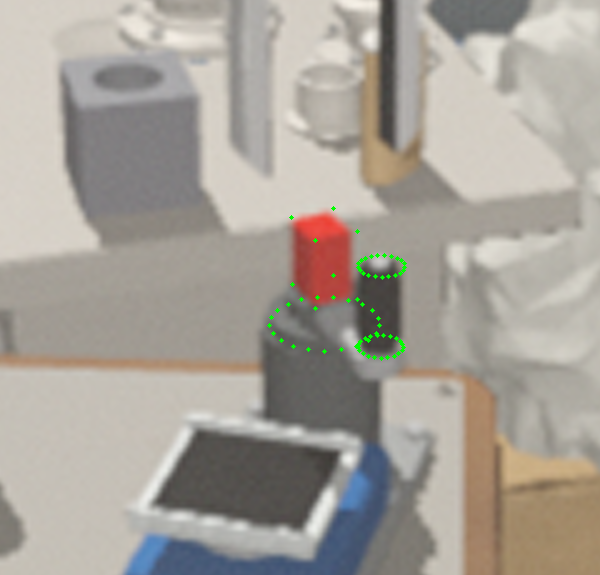

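Flange flush on the collar; the knob is where predicted (crop (380,300)). Next I'll go to the knob.

Emit:
{"fn": "servo_tool", "kwargs": {
  "commands": [
    [0.4,-2,0,0,0,0,0.6],
    [0.4,-2,0,0,0,0,0.6],
    [0.35,-1.35,0,0,0,0,0.6],
    [0,0,-1.5,0,0,0,0.6],
    [0,0,-1.5,0,0,0,0.6],
    [0,0,-1.6,0,0,0,0.5],
    [0,0,-1,0,0,0,0.4],
    [0,0,0,0,0,0,0.3],
    [0,0,0,0,0,0,0.1],
    [0,0,0,0,0,0,0]
  ],
  "force": 20
}}

```text
t: 16.55
ee_pos: [0.528, -0.4849, 0.1014]
tool_rot: [3.141, 0.001, 1.798]
ft_force: [-0.3, 0.2, -0.5]
finger_gap: 0.0198
finger_force: 0.2
```

Emit:
{"fn": "servo_tool", "kwargs": {
  "commands": [
    [0,0,0,0,0,0,0],
    [0,0,0,0,0,0,0],
    [0,0,0,0,0,0,0],
    [0,0,0,0,0,0,0],
    [0,0,0,0,0,0,0],
    [0,0,0,0,0,0,0],
    [0,0,0,0,0,0,0],
    [0,0,0,0,0,0,0],
    [0,0,0,0,0,0,0],
    [0,0,0,0,0,0,0]
  ]
}}

```text
t: 17.55
ee_pos: [0.5279, -0.485, 0.1011]
tool_rot: [3.141, 0.001, 1.798]
ft_force: [1.5, -0.9, 6.4]
finger_gap: 0.0188
finger_force: 20.0
```

```bash
python3 st.py; python3 - <<'E'
from h import *
e=np.array(arm.state()["ee_pos"][:2]);c=np.array([.5158,-.4312])
d=e-c;a=np.arctan2(d[1],d[0]);print(np.hypot(*d),a)
c=e-.055*np.array([np.cos(a),np.sin(a)]);print(c)
p=e;st=np.radians(8)
for i in range(1,31):
    q=c+.055*np.array([np.cos(a-i*st),np.sin(a-i*st)]);print(i,np.round((q-p)*100,2),np.round(q,4),round(i*st,2));p=q
E
```

```text
t 17.55
ee_pos [ 0.5279 -0.485   0.1011]
tool_rot [3.1410e+00 8.0000e-04 1.7975e+00]
ft_force [ 1.4976 -0.8535  6.4359]
wrist_torque [-0.318  -0.3725 -0.0314]
finger_gap 0.0188
0.055179353086947144 -1.3488734043605581
[ 0.51583948 -0.43137495]
1 [-0.76 -0.12] [ 0.5204 -0.4862] 0.14
2 [-0.77 -0.01] [ 0.5127 -0.4863] 0.28
3 [-0.76  0.1 ] [ 0.5051 -0.4853] 0.42
4 [-0.74  0.2 ] [ 0.4977 -0.4833] 0.56
5 [-0.7  0.3] [ 0.4906 -0.4803] 0.7
6 [-0.66  0.4 ] [ 0.4841 -0.4763] 0.84
7 [-0.59  0.49] [ 0.4781 -0.4714] 0.98
8 [-0.52  0.56] [ 0.4729 -0.4658] 1.12
9 [-0.44  0.63] [ 0.4686 -0.4595] 1.26
10 [-0.34  0.69] [ 0.4651 -0.4526] 1.4
11 [-0.25  0.73] [ 0.4626 -0.4453] 1.54
12 [-0.14  0.75] [ 0.4612 -0.4378] 1.68
13 [-0.04  0.77] [ 0.4609 -0.4301] 1.82
14 [0.07 0.76] [ 0.4616 -0.4225] 1.95
15 [0.18 0.75] [ 0.4633 -0.415 ] 2.09
16 [0.28 0.71] [ 0.4661 -0.4079] 2.23
17 [0.38 0.67] [ 0.4699 -0.4012] 2.37
18 [0.46 0.61] [ 0.4745 -0.3951] 2.51
19 [0.55 0.54] [ 0.48   -0.3897] 2.65
20 [0.62 0.46] [ 0.4861 -0.3851] 2.79
21 [0.67 0.37] [ 0.4928 -0.3814] 2.93
22 [0.72 0.27] [ 0.5    -0.3787] 3.07
23 [0.75 0.17] [ 0.5075 -0.377 ] 3.21
24 [0.76 0.06] [ 0.5152 -0.3764] 3.35
25 [ 0.77 -0.04] [ 0.5228 -0.3768] 3.49
26 [ 0.75 -0.15] [ 0.5303 -0.3783] 3.63
27 [ 0.72 -0.25] [ 0.5376 -0.3809] 3.77
28 [ 0.68 -0.35] [ 0.5444 -0.3844] 3.91
29 [ 0.63 -0.44] [ 0.5507 -0.3888] 4.05
30 [ 0.56 -0.53] [ 0.5562 -0.3941] 4.19
```

Emit:
{"fn": "servo_tool", "kwargs": {
  "commands": [
    [-0.76,-0.12,0,0,0,0,0],
    [-0.77,-0.01,0,0,0,0,0],
    [-0.76,0.1,0,0,0,0,0],
    [-0.74,0.2,0,0,0,0,0],
    [-0.7,0.3,0,0,0,0,0],
    [-0.66,0.4,0,0,0,0,0],
    [-0.59,0.49,0,0,0,0,0],
    [0,0,0,0,0,0,0],
    [0,0,0,0,0,0,0],
    [0,0,0,0,0,0,0]
  ]
}}

```text
t: 18.55
ee_pos: [0.4778, -0.4716, 0.101]
tool_rot: [-3.142, 0.001, 1.797]
ft_force: [-0.1, -1.4, 7.6]
finger_gap: 0.0183
finger_force: 20.0
```

```bash
python3 st.py
```

```text
t 18.55
ee_pos [ 0.4778 -0.4716  0.101 ]
tool_rot [-3.1416e+00  7.0000e-04  1.7974e+00]
ft_force [-0.0662 -1.3679  7.6051]
wrist_torque [-0.4457 -0.1786  0.0511]
finger_gap 0.0183
```

Emit:
{"fn": "servo_tool", "kwargs": {
  "commands": [
    [-0.52,0.56,0,0,0,0,0],
    [-0.44,0.63,0,0,0,0,0],
    [-0.34,0.69,0,0,0,0,0],
    [-0.25,0.73,0,0,0,0,0],
    [-0.14,0.75,0,0,0,0,0],
    [-0.04,0.77,0,0,0,0,0],
    [0.07,0.76,0,0,0,0,0],
    [0.18,0.75,0,0,0,0,0],
    [0.28,0.71,0,0,0,0,0],
    [0.38,0.67,0,0,0,0,0]
  ]
}}

```text
t: 19.55
ee_pos: [0.4681, -0.4024, 0.1008]
tool_rot: [-3.139, 0.001, 1.796]
ft_force: [-7.3, -6.5, 8.4]
finger_gap: 0.0184
finger_force: 20.0
```

Emit:
{"fn": "servo_tool", "kwargs": {
  "commands": [
    [0.46,0.61,0,0,0,0,0],
    [0.55,0.54,0,0,0,0,0],
    [0.62,0.46,0,0,0,0,0],
    [0.67,0.37,0,0,0,0,0],
    [0.72,0.27,0,0,0,0,0],
    [0.75,0.17,0,0,0,0,0],
    [0.76,0.06,0,0,0,0,0],
    [0.77,-0.04,0,0,0,0,0],
    [0,0,0,0,0,0,0],
    [0,0,0,0,0,0,0]
  ]
}}

```text
t: 20.55
ee_pos: [0.5224, -0.3756, 0.1007]
tool_rot: [-3.141, -0.001, 1.798]
ft_force: [-3.0, 4.5, 11.0]
finger_gap: 0.0183
finger_force: 20.0
```

```bash
python3 st.py; python3 - <<'E'
from h import *
c=np.array([.5158,-.4313]);e=np.array(arm.state()["ee_pos"][:2])-c;print(np.hypot(*e),np.arctan2(e[1],e[0])-2*np.pi+1.349)
t=arm.capture("top");cv2.imwrite("pics/w_top.png",t["img"])
p=.055*np.array([np.cos(-1.349-3.49),np.sin(-1.349-3.49)])
for i in range(1,24):
    a=-1.349-3.49-i*np.radians(4);q=.055*np.array([np.cos(a),np.sin(a)]);print(i,np.round((q-p)*100,2),np.round(3.49+i*np.radians(4),2),np.round(q+c,4));p=q
E
```

```text
t 20.55
ee_pos [ 0.5224 -0.3756  0.1007]
tool_rot [-3.1406e+00 -1.4000e-03  1.7983e+00]
ft_force [-2.9642  4.5253 11.0438]
wrist_torque [ 0.8782  0.7261 -0.0425]
finger_gap 0.0183
0.05609185850975248 -3.481959974737946
1 [ 0.38 -0.06] 3.56 [ 0.5265 -0.3774]
2 [ 0.37 -0.09] 3.63 [ 0.5303 -0.3782]
3 [ 0.37 -0.11] 3.7 [ 0.5339 -0.3794]
4 [ 0.36 -0.14] 3.77 [ 0.5375 -0.3808]
5 [ 0.35 -0.16] 3.84 [ 0.541  -0.3824]
6 [ 0.33 -0.19] 3.91 [ 0.5443 -0.3843]
7 [ 0.32 -0.21] 3.98 [ 0.5475 -0.3864]
8 [ 0.31 -0.23] 4.05 [ 0.5506 -0.3887]
9 [ 0.29 -0.25] 4.12 [ 0.5535 -0.3912]
10 [ 0.27 -0.27] 4.19 [ 0.5562 -0.394 ]
11 [ 0.25 -0.29] 4.26 [ 0.5587 -0.3969]
12 [ 0.23 -0.31] 4.33 [ 0.561 -0.4  ]
13 [ 0.21 -0.32] 4.4 [ 0.5631 -0.4032]
14 [ 0.18 -0.34] 4.47 [ 0.5649 -0.4065]
15 [ 0.16 -0.35] 4.54 [ 0.5665 -0.41  ]
16 [ 0.14 -0.36] 4.61 [ 0.5679 -0.4136]
17 [ 0.11 -0.37] 4.68 [ 0.569  -0.4173]
18 [ 0.08 -0.37] 4.75 [ 0.5698 -0.421 ]
19 [ 0.06 -0.38] 4.82 [ 0.5704 -0.4248]
20 [ 0.03 -0.38] 4.89 [ 0.5707 -0.4287]
21 [ 0.   -0.38] 4.96 [ 0.5708 -0.4325]
22 [-0.02 -0.38] 5.03 [ 0.5706 -0.4363]
23 [-0.05 -0.38] 5.1 [ 0.5701 -0.4401]
```

Emit:
{"fn": "servo_tool", "kwargs": {
  "commands": [
    [0.38,-0.06,0,0,0,0,0],
    [0.37,-0.09,0,0,0,0,0],
    [0.37,-0.11,0,0,0,0,0],
    [0.36,-0.14,0,0,0,0,0],
    [0.35,-0.16,0,0,0,0,0],
    [0.33,-0.19,0.03,0,0,0,0],
    [0,0,0,0,0,0,0],
    [0,0,0,0,0,0,0],
    [0,0,0,0,0,0,0],
    [0,0,0,0,0,0,0]
  ]
}}

```text
t: 21.6
ee_pos: [0.5438, -0.3827, 0.1008]
tool_rot: [-3.14, -0.002, 1.798]
ft_force: [-3.4, 4.9, 8.8]
finger_gap: 0.0184
finger_force: 20.0
```

```bash
cat > w.py <<'E'
from h import *
c=np.array([.5158,-.4313]);s=arm.state();e=np.array(s["ee_pos"][:2])-c;a=np.arctan2(e[1],e[0])
f=np.array(s["ft_force"]);r=np.array([np.cos(a),np.sin(a)]);t=np.array([np.sin(a),-np.cos(a)])
print("t",s["t"],"r",np.hypot(*e).round(4),"wound",round((-1.349-a)%(2*np.pi),3),"Frad",f[:2]@r,"Ftan",f[:2]@t,"fz",f[2],s["ee_pos"],s["finger_gap"])
E
python3 w.py
```

```text
t 21.6 r 0.0561 wound 3.886 Frad 2.533044783341718 Ftan -5.4253847277192095 fz 8.83235041778183 [ 0.54380547 -0.38271873  0.10081087] 0.018440362163912392
```

Emit:
{"fn": "servo_tool", "kwargs": {
  "commands": [
    [0,0,0,0,0,0,0],
    [0,0,0,0,0,0,0],
    [0,0,0,0,0,0,0],
    [0.1,-0.06,0,0,0,0,0],
    [0.11,-0.07,0,0,0,0,0],
    [0.11,-0.08,0,0,0,0,0],
    [0,0,0,0,0,0,0],
    [0,0,0,0,0,0,0],
    [0,0,0,0,0,0,0],
    [0,0,0,0,0,0,0]
  ],
  "force": 9
}}

```text
t: 22.6
ee_pos: [0.5467, -0.3847, 0.1005]
tool_rot: [-3.14, -0.002, 1.798]
ft_force: [-3.6, 6.8, 7.0]
finger_gap: 0.0188
finger_force: 9.0
```

```bash
python3 w.py
```

```text
t 22.6 r 0.0559 wound 3.95 Frad 3.6635028836285937 Ftan -6.780677053567235 fz 7.040002698529994 [ 0.54671372 -0.38474292  0.10048568] 0.018774717306109204
```

Emit:
{"fn": "servo_tool", "kwargs": {
  "commands": [
    [0.1,-0.08,0,0,0,0,0],
    [0.1,-0.08,0,0,0,0,0],
    [0.1,-0.08,0,0,0,0,0],
    [0.1,-0.08,0,0,0,0,0],
    [0,0,0,0,0,0,0],
    [0,0,0,0,0,0,0],
    [0,0,0,0,0,0,0],
    [0,0,0,0,0,0,0],
    [0,0,0,0,0,0,0],
    [0,0,0,0,0,0,0]
  ]
}}

```text
t: 23.6
ee_pos: [0.5509, -0.3878, 0.1005]
tool_rot: [-3.14, -0.003, 1.798]
ft_force: [-3.7, 7.9, 7.7]
finger_gap: 0.0191
finger_force: 9.0
```

```bash
python3 w.py
```

```text
t 23.6 r 0.0559 wound 4.042 Frad 3.8073797859624867 Ftan -7.788726511261169 fz 7.74288681848906 [ 0.55088972 -0.38778338  0.10051785] 0.01908649137750744
```

Emit:
{"fn": "servo_tool", "kwargs": {
  "commands": [
    [0.1,-0.08,0,0,0,0,0],
    [0.1,-0.09,0,0,0,0,0],
    [0.09,-0.09,0,0,0,0,0],
    [0.09,-0.09,0,0,0,0,0],
    [0,0,0,0,0,0,0],
    [0,0,0,0,0,0,0],
    [0,0,0,0,0,0,0],
    [0,0,0,0,0,0,0],
    [0,0,0,0,0,0,0],
    [0,0,0,0,0,0,0]
  ]
}}

```text
t: 24.6
ee_pos: [0.5548, -0.3912, 0.1005]
tool_rot: [-3.14, -0.003, 1.798]
ft_force: [-3.1, 8.2, 6.4]
finger_gap: 0.0186
finger_force: 9.0
```

```bash
cat >> w.py <<'E'
C=arm.capture("side");cv2.imwrite(f"pics/w{s['t']:.1f}.png",C["img"])
a=cv2.imread("pics/side0.png",0).astype(np.float32)
b=cv2.cvtColor(C["img"],cv2.COLOR_BGR2GRAY).astype(np.float32)
tp=a[246:278,304:356];R=cv2.matchTemplate(b[225:280,290:370],tp,cv2.TM_CCOEFF_NORMED)
_,v,_,l=cv2.minMaxLoc(R);x,y=l
dy=(R[y-1,x]-R[y+1,x])/(2*(R[y-1,x]+R[y+1,x]-2*R[y,x])) if 0<y<R.shape[0]-1 else 0
P=np.array([.50,-.545,.068]);k=(proj(C,[P])-proj(C,[P+[0,0,.01]]))[0,1]
sh=246-(225+y+dy);print("match",round(v,3),"shift px",x+290-304,round(sh,2),"rise mm",round(sh/k*10,2),"expected",4.8*((-1.349-np.arctan2(e[1],e[0]))%(2*np.pi)))
E
python3 w.py
```

```text
t 24.6 r 0.056 wound 4.135 Frad 3.710541245732213 Ftan -7.878369438428593 fz 6.433686361176689 [ 0.55480708 -0.3911684   0.10049844] 0.01857229764813754
match 0.918 shift px 0 7.84 rise mm 18.42 expected 19.84597767318665
```

Emit:
{"fn": "servo_tool", "kwargs": {
  "commands": [
    [0.09,-0.09,0,0,0,0,0],
    [0.09,-0.1,0,0,0,0,0],
    [0.08,-0.1,0,0,0,0,0],
    [0.08,-0.1,0,0,0,0,0],
    [0,0,0,0,0,0,0],
    [0,0,0,0,0,0,0],
    [0,0,0,0,0,0,0],
    [0,0,0,0,0,0,0],
    [0,0,0,0,0,0,0],
    [0,0,0,0,0,0,0]
  ]
}}

```text
t: 25.65
ee_pos: [0.5584, -0.395, 0.1005]
tool_rot: [-3.141, -0.003, 1.799]
ft_force: [-2.9, 8.2, 5.3]
finger_gap: 0.0188
finger_force: 9.0
```

```bash
python3 w.py
```

```text
t 25.65 r 0.056 wound 4.228 Frad 3.166538683742593 Ftan -8.126788015221793 fz 5.348990267364912 [ 0.55837307 -0.39496509  0.10049803] 0.018778878800749268
match 0.917 shift px 0 8.02 rise mm 18.85 expected 20.292860146747202
```

Emit:
{"fn": "servo_tool", "kwargs": {
  "commands": [
    [0.08,-0.1,0,0,0,0,0],
    [0.07,-0.11,0,0,0,0,0],
    [0.07,-0.11,0,0,0,0,0],
    [0.06,-0.11,0,0,0,0,0],
    [0,0,0,0,0,0,0],
    [0,0,0,0,0,0,0],
    [0,0,0,0,0,0,0],
    [0,0,0,0,0,0,0],
    [0,0,0,0,0,0,0],
    [0,0,0,0,0,0,0]
  ]
}}

```text
t: 26.7
ee_pos: [0.5615, -0.3991, 0.1005]
tool_rot: [-3.141, -0.003, 1.799]
ft_force: [-1.4, 8.5, 6.1]
finger_gap: 0.0187
finger_force: 9.0
```

```bash
python3 w.py
```

```text
t 26.7 r 0.0559 wound 4.32 Frad 3.7230221064545463 Ftan -7.794420961213096 fz 6.066597208308223 [ 0.56151289 -0.39907091  0.1005437 ] 0.01873048152834568
match 0.911 shift px 0 8.17 rise mm 19.22 expected 20.73642989814805
```

Emit:
{"fn": "servo_tool", "kwargs": {
  "commands": [
    [0.06,-0.11,0,0,0,0,0],
    [0.06,-0.12,0,0,0,0,0],
    [0.05,-0.12,0,0,0,0,0],
    [0.05,-0.12,0,0,0,0,0],
    [0,0,0,0,0,0,0],
    [0,0,0,0,0,0,0],
    [0,0,0,0,0,0,0],
    [0,0,0,0,0,0,0],
    [0,0,0,0,0,0,0],
    [0,0,0,0,0,0,0]
  ]
}}

```text
t: 27.75
ee_pos: [0.5642, -0.4036, 0.1006]
tool_rot: [3.141, -0.003, 1.799]
ft_force: [-0.0, 8.1, 5.7]
finger_gap: 0.0189
finger_force: 9.0
```

```bash
python3 w.py
```

```text
t 27.75 r 0.0558 wound 4.413 Frad 4.034664518939793 Ftan -7.074497928653418 fz 5.737624030336707 [ 0.56416579 -0.40355694  0.10064566] 0.018902085607236895
match 0.899 shift px 0 8.41 rise mm 19.77 expected 21.184305481871515
```

Emit:
{"fn": "servo_tool", "kwargs": {
  "commands": [
    [0.05,-0.12,0,0,0,0,0],
    [0.05,-0.12,0,0,0,0,0],
    [0.04,-0.12,0,0,0,0,0],
    [0.04,-0.12,0,0,0,0,0],
    [0,0,0,0,0,0,0],
    [0,0,0,0,0,0,0],
    [0,0,0,0,0,0,0],
    [0,0,0,0,0,0,0],
    [0,0,0,0,0,0,0],
    [0,0,0,0,0,0,0]
  ]
}}

```text
t: 28.8
ee_pos: [0.5664, -0.4081, 0.1007]
tool_rot: [3.141, -0.003, 1.799]
ft_force: [2.5, 9.5, 5.4]
finger_gap: 0.0183
finger_force: 9.0
```

```bash
python3 w.py
```

```text
t 28.8 r 0.0557 wound 4.505 Frad 6.271365655548815 Ftan -7.584320921275296 fz 5.4141058523510885 [ 0.56641374 -0.40810793  0.10074363] 0.018322091481195527
match 0.903 shift px 0 8.61 rise mm 20.25 expected 21.621692933774167
```

Emit:
{"fn": "servo_tool", "kwargs": {
  "commands": [
    [0.06,-0.12,0,0,0,0,0],
    [0.05,-0.12,0,0,0,0,0],
    [0.04,-0.12,0,0,0,0,0],
    [0.03,-0.12,0,0,0,0,0],
    [0,0,0,0,0,0,0],
    [0,0,0,0,0,0,0],
    [0,0,0,0,0,0,0],
    [0,0,0,0,0,0,0],
    [0,0,0,0,0,0,0],
    [0,0,0,0,0,0,0]
  ]
}}

```text
t: 29.85
ee_pos: [0.5676, -0.4127, 0.1004]
tool_rot: [-3.141, -0.003, 1.799]
ft_force: [-0.1, 10.5, 4.7]
finger_gap: 0.0188
finger_force: 9.0
```

```bash
python3 w.py
```

```text
t 29.85 r 0.055 wound 4.589 Frad 3.506452720776315 Ftan -9.91221997393818 fz 4.671505471154197 [ 0.56759412 -0.41267707  0.10039534] 0.018792144552240146
match 0.902 shift px 0 8.62 rise mm 20.26 expected 22.02730568462009
```

Emit:
{"fn": "servo_tool", "kwargs": {
  "commands": [
    [0,0,0,0,0,0,0],
    [0,0,0,0,0,0,0],
    [0.02,-0.08,0,0,0,0,0],
    [0.02,-0.08,0,0,0,0,0],
    [0,-0.05,0,0,0,0,0],
    [0,0,0,0,0,0,0],
    [0,0,0,0,0,0,0],
    [0,0,0,0,0,0,0],
    [0,0,0,0,0,0,0],
    [0,0,0,0,0,0,0]
  ],
  "force": 12
}}

```text
t: 30.9
ee_pos: [0.568, -0.4137, 0.1003]
tool_rot: [-3.141, -0.005, 1.8]
ft_force: [-1.7, 15.5, 6.8]
finger_gap: 0.0183
finger_force: 12.0
```

```bash
python3 w.py; python3 - <<'E'
import cv2,glob
f=sorted(glob.glob("pics/w3*.png"))[-1];a=cv2.imread(f)[190:300,270:400];cv2.imwrite("pics/v.png",cv2.resize(a,None,fx=5,fy=5,interpolation=cv2.INTER_CUBIC))
E
```

```text
t 30.9 r 0.0551 wound 4.61 Frad 3.3197967178286234 Ftan -15.186705546982273 fz 6.803114507006391 [ 0.56804203 -0.41372091  0.10030688] 0.01829042002208353
match 0.902 shift px 0 8.62 rise mm 20.26 expected 22.126048768098094
```

View pics/v.png

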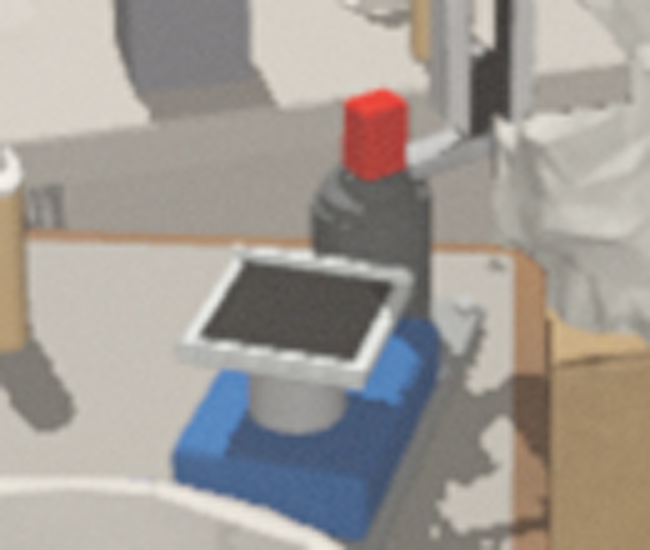

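The platform is up, its rise has stopped, and the tangential force climbed to 15 N, so it is at the stop. The flange still looks flush. I'll relieve the load, release and retreat upwards.

Emit:
{"fn": "servo_tool", "kwargs": {
  "commands": [
    [0,0.1,0,0,0,0,0],
    [0,0.1,0,0,0,0,0],
    [0,0,0,0,0,0,0.2],
    [0,0,0,0,0,0,0.4],
    [0,0,0,0,0,0,0.5],
    [0,0,0,0,0,0,0.5],
    [0,0,0.5,0,0,0,0.5],
    [0,0,1.5,0,0,0,0.5],
    [0,0,2.5,0,0,0,0.5],
    [0,0,3,0,0,0,0.5]
  ]
}}

```text
t: 31.95
ee_pos: [0.5673, -0.4153, 0.1772]
tool_rot: [-3.141, -0.001, 1.798]
ft_force: [-0.7, -0.4, 0.1]
finger_gap: 0.0474
finger_force: 0.0
```

Emit:
{"fn": "servo_tool", "kwargs": {
  "commands": [
    [0,0,3,0,0,0,0.5],
    [0,0,2,0,0,0,0.5],
    [0,0,0,0,0,0,0.5],
    [0,0,0,0,0,0,0.5],
    [0,0,0,0,0,0,0.5],
    [0,0,0,0,0,0,0.5],
    [0,0,0,0,0,0,0.5],
    [0,0,0,0,0,0,0.5],
    [0,0,0,0,0,0,0.5],
    [0,0,0,0,0,0,0.5]
  ]
}}

```text
t: 32.95
ee_pos: [0.5676, -0.4154, 0.2258]
tool_rot: [-3.141, -0.0, 1.798]
ft_force: [-0.2, 0.2, 0.3]
finger_gap: 0.0469
finger_force: 0.0
```

```bash
python3 w.py; python3 - <<'E'
import cv2,glob
f=sorted(glob.glob("pics/w3*.png"))[-1];print(f);a=cv2.imread(f)[160:290,270:400];cv2.imwrite("pics/v2.png",cv2.resize(a,None,fx=4.5,fy=4.5,interpolation=cv2.INTER_CUBIC))
E
```

```text
t 32.95 r 0.0542 wound 4.636 Frad -0.15453787161866875 Ftan -0.26021109686795924 fz 0.2922852916670958 [ 0.56763224 -0.41536266  0.22577401] 0.04688015521779776
match 0.918 shift px 0 8.67 rise mm 20.38 expected 22.252228591084606
pics/w33.0.png
```

View pics/v2.png

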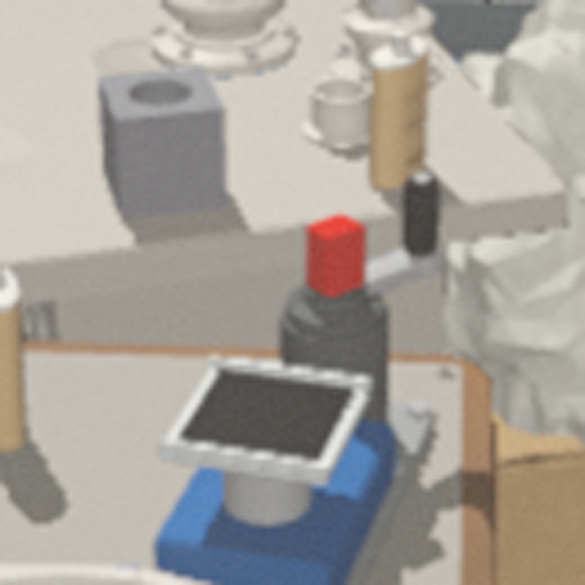

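The crank is seated with its arm level, the platform is up, and the gripper is clear.

```bash
python3 -c "
from workcell import arm
print(arm.job_done())"
```

```text
the job is handed in; nothing more can be done
None
```

The crank is seated flush in the collar and wound clockwise until the platform met its top stop (about 15 N at the knob). I let it go and handed the job in at about 33 s; no verdict was returned.

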